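# Find the switch key that still snaps and guard it

## Task

Two of the three keys on the switch box are worn soft and one still works: press the keys gently one after another, feeling for the snap, until one snaps over and stays down. From then on touch no other key; take the loose steel collar and set it gently down round the snapped key, flat on the box, and let go. Leave everything else on the bench where it is.

Things in the scene. Friction and masses are not known exactly. Their poses are not given: they have to be found in the camera images.
- switchbox: Grey steel switch box fixed to the bench, 130 (its x) x 290 (its y) x 50 mm high; origin at the centre of its underside. Three identical black mushroom keys stand in a row along its y, 85 mm apart.
- collar: Loose steel guard collar, a plain ring: outside 56 mm, hole 43 mm, height 34 mm, 0.12 kg. It stands on its flat rim with its axis (z) upright; origin at the centre of its underside. Can be gripped across its outside.
- seat_1 (a point): Centre of key_1's place on the box's flat top (50 mm above the bench); axes as the box. A steel boss 36 mm wide, 6 mm high stands round it; the untouched key's flat head, 30 mm wide, has its top 30 mm above this point. It lies at y = -85 mm of the box.
- seat_2 (a point): Centre of key_2's place on the box's flat top (50 mm above the bench); axes as the box. A steel boss 36 mm wide, 6 mm high stands round it; the untouched key's flat head, 30 mm wide, has its top 30 mm above this point. It lies at y = 0 mm of the box.
- seat_3 (a point): Centre of key_3's place on the box's flat top (50 mm above the bench); axes as the box. A steel boss 36 mm wide, 6 mm high stands round it; the untouched key's flat head, 30 mm wide, has its top 30 mm above this point. It lies at y = 85 mm of the box.
- key_1 (a joint): How far the key is down, in m: 0 untouched, grows when pressed down, at most 0.016. All three keys alike: first 0.5 to 6 mm of idle travel, different for each key and not visible (about 0.5 N; a key moved in this part stays where it is left), then it meets its works: good under exactly one key, worn under two; which is good changes and cannot be seen. More than 20 N breaks a key.
- key_2 (a joint): How far the key is down, in m: 0 untouched, grows when pressed down, at most 0.016. GOOD works: past the idle travel the push rises by about 0.8 N per mm to 6.5 to 8 N; at 7 to 8 mm they snap over (within 0.3 s): the push falls to under 2 N and they stay down. At 9.4 mm is a hard bottom. The key then stays down by over 7 mm. Released before the snap, it comes back.
- key_3 (a joint): How far the key is down, in m: 0 untouched, grows when pressed down, at most 0.016. WORN works: past the idle travel they stay soft, 1 to 3 N over 3.5 mm, then bottom firmly (6 N per mm, rigid 4 mm later), with no snap and no drop of the push. Released, the key comes back to the end of its idle travel (under 6.5 mm).
- jar: Bystander, leave where it is: capped white jar, 52 mm wide, 70 high; origin at its underside.
- cast: Bystander, leave where it is: slender plaster cast on a round foot, 66 mm wide, 176 high; origin at its underside.
- pot: Bystander, leave where it is: open terracotta pot, 84 mm wide, 70 high; origin at its underside.
- disc: Bystander, leave where it is: plain solid wooden disc, 64 mm wide, 18 high (not the collar: it has no hole); origin at its underside.
- plinth: Bystander, leave where it is: dark wooden block, 70 x 70 x 35 mm; origin at its underside.
- screwdriver: Bystander, leave where it is: screwdriver lying flat, lengthwise along its x; origin at its underside, near the middle.
- brush: Bystander, leave where it is: brush lying flat, lengthwise along its x; origin at its underside, near the middle.
Not all that is in view belongs to the job. Several things have the shape of the collar; the one meant has the colours described above.

How it is judged:
On the way:
1. one key has snapped over and stays down with nothing on it (((value of joint key_1 above 0.007 m and contact force between key_1 and the arm below 0.1 N and contact force between key_1 and the fingers below 0.1 N) or (value of joint key_2 above 0.007 m and contact force between key_2 and the arm below 0.1 N and contact force between key_2 and the fingers below 0.1 N) or (value of joint key_3 above 0.007 m and contact force between key_3 and the arm below 0.1 N and contact force between key_3 and the fingers below 0.1 N))), for 0.2 s.
At the end, for the whole second after the job is handed in: The good key is down by more than 7 mm and the other two are not; the collar stands round the good key, flat on the box (centre within 6 mm, underside within 3 mm of the box's top, tilt under 0.08 rad), at rest and released (((value of joint key_1 above 0.007 m and value of joint each of key_2, key_3 below 0.007 m and horizontal distance between collar and seat_1 below 0.006 m and z of collar in the frame of seat_1 between -0.003 and 0.003 m) or (value of joint key_2 above 0.007 m and value of joint each of key_1, key_3 below 0.007 m and horizontal distance between collar and seat_2 below 0.006 m and z of collar in the frame of seat_2 between -0.003 and 0.003 m) or (value of joint key_3 above 0.007 m and value of joint each of key_1, key_2 below 0.007 m and horizontal distance between collar and seat_3 below 0.006 m and z of collar in the frame of seat_3 between -0.003 and 0.003 m)) and angle between collar's own z axis and vertical below 0.08 rad and linear speed of collar below 0.01 m/s); the robot touches nothing.
It fails at once if a key is pressed with more than 20 N (contact force between any of key_1, key_2, key_3 and the fingers above 20 N or contact force between any of key_1, key_2, key_3 and the arm above 20 N or contact force between any of key_1, key_2, key_3 and collar above 20 N).
It fails at once if another key is pressed once one has snapped over and stays down ((value of joint key_1 above 0.007 m and (contact force between any of key_2, key_3 and the fingers above 1 N or contact force between any of key_2, key_3 and the arm above 1 N or contact force between any of key_2, key_3 and collar above 1 N)) or (value of joint key_2 above 0.007 m and (contact force between any of key_1, key_3 and the fingers above 1 N or contact force between any of key_1, key_3 and the arm above 1 N or contact force between any of key_1, key_3 and collar above 1 N)) or (value of joint key_3 above 0.007 m and (contact force between any of key_1, key_2 and the fingers above 1 N or contact force between any of key_1, key_2 and the arm above 1 N or contact force between any of key_1, key_2 and collar above 1 N))).
It fails at once if the collar is banged onto the box (more than 35 N) (contact force between collar and switchbox above 35 N).
It fails at once if a bystander is moved by more than 20 mm (distance of any of jar, cast, pot, disc, plinth, screwdriver, brush from where it was at the start of the episode above 0.02 m).
It also fails if it takes over 72 s, if anything falls off the work surface, if the arm or the gripper's body presses on something with over 40 N, if the wrist force passes 120 N, or if a joint passes its speed limit or range.

## Robot

A 6-joint arm with a two-finger parallel gripper is mounted at the origin on the work surface. World frame = base frame: x ahead of the robot, y to its left, z up, the work surface at z = 0. Lengths are in m, angles in rad, forces in N, time in s.
With the tool pointing down it reaches from about 0.375 to 0.975 m from the base axis. Payload 3.8 kg.
Tool frame: the origin (TCP) lies on the centre line of the jaws, within the pads' length; the fingertips stand 14 mm ahead of it and the grasp point (between the pads) lies 5 mm behind it; z points along the fingers, y is the line along which they close (so a half turn about z gives the same grasp; the last joint's range is limited). The gripper opens to 85 mm and grips with 20 to 120 N. Pads are 22 mm wide; open, the fingers measure 114 mm over their backs; the gripper's body (76 mm by 85 mm) begins 54 mm behind the grasp point. The pads swing forward as they close: fully open they stand 13 mm farther back than shut.
Start: joints at [-1.241, 0.264, 1.604, -0, 1.274, -0.037], TCP at [0.242, -0.63, 0.245] pointing down, gripper open.
Joint ranges: [-2.63, 2.63], [-0.94, 2.18], [0.31, 2.57], [-1.31, 4.45], [0, 2.66], [-2.55, 2.55]. Speed limits (rad/s): [2.57, 2.57, 3.14, 3.14, 3.14, 3.14].

## Interface

Orientations are given as a rotation vector (axis times angle).
In Python, from workcell import bot, eyes, spot_in gives the robot as it stands.
- The arm moves only by the tool carry_out, never from a script. Its argument "series" is text: rows parted by semicolons, each of 4 numbers parted by spaces: the shift along the world's x, y, z in m, then the turn about the world's z in degrees. In form: tx ty tz roll; .... A call has 1 to 20 rows; each row shifts and turns the commanded pose from where the row before left it; what a row does not reach is not made up. A row lasts 1/8 s, in which the tool goes at most 62.5 mm and 10.7 degrees, less where a joint would pass 70% of its speed; a pose out of reach is approached as far as the arm can. A call is refused whole if a number of a shift passes 0.0625 or a number of a turn 10.7, either way. A call with a gripper value outside its range is refused whole. "jaw" is the gripper command: -1 is shut, 1 is fully open, values between are in proportion, set as the call begins (left out, the last holds). The fingers move at their own pace and stop on an object; "grip_force" is the grip in N (left out, the last holds). Time passes only in rows, so rows that do not move let the fingers close. It gives the time, the measured TCP pose, the force, the opening and the grip force at its end, in the units of the state.
- bot.read_state(): the state, without advancing time (a new reading comes with each control period).
- eyes.read_camera(name): name is "scene" or "top" or "wrist"; returns (picture, depth): 400x640x3 uint8, blue, green, red; 400x640 float32, m along the optical axis (not along the pixel's ray), 0 where there is no reading.
- eyes.get_calibration(name): a dict with "K" (3x3 intrinsics, pixels), "distortion" ([k1, k2, p1, p2, k3] as OpenCV has them; the pictures are not rectified), "position" and "rotation" of the camera in the world; the wrist camera has in their place "T_tool_cam" (4x4, takes a point from camera to tool coordinates, whose origin is the TCP and whose axes are the flange's). Camera axes: x right, y down, z forward; pixel columns grow to the right and rows downward; lengths in m; the calibration is good to about 2 mm. A picture is of the moment at which its call begins: read the wrist's pose just before it. get_calibration takes no time and is no camera call.
- bot.finish_job(): hands the job in; it is judged then, once.
Trained networks look in the newest picture that a camera, given by its name, has taken for a name from the list of things; names that differ only in an ending like _2 or _b are one class to them, and where a whole thing is asked for, a point or a joint stands for the part that bears it (a point fixed in the world has none). Each returns a list of dicts, best first, with "score" (0 to 1); they miss things now and then, are a little off and sometimes report something else, mostly with a low value. They report only what shows in the picture. A call takes as long as a camera call. They do not tell look-alikes from the thing itself.
- spot_in(camera, target): "rect" ([centre column, centre row, width, height] in pixels, round what is visible of it).
The state is a dict: "time": time; "q": joint angles; "joint_vel": joint speeds; "joint_torque": joint torques, N m; "tool_pos": TCP position; "tcp_rot": TCP orientation; "wrist_force": force on the tool from outside, world axes, zero at the start; "torque": the same for the moment, N m; "width": opening from 0.0 (shut) to 1.0 (fully open); "grip_force": force on a finger pad.
Only numpy, scipy, OpenCV 4.12 (cv2) and the standard library are available. Lean on these libraries where they do the work, as an engineer would, in place of code of your own. Each camera call takes 0.05 s, during which the arm holds its last target. There are 200 camera calls.

## Working session

There is one attempt and no reset: what is moved stays moved. The work goes in short steps, Python scripts to look and compute and a tool call to move; the robot and the scene stay as the last step left them, time stands still between calls to the robot, and variables do not carry over. Pictures are saved under pics/ and viewed, at most 10 in all, crops included, and the job is handed in when it is done.

Besides the shell and the picture viewer there is one more tool, called as a command line: name --argument value ..., lists and objects as JSON in quotes. carry_out: Moves the arm, as the interface text tells. Its arguments: {"type":"object","properties":{"series":{"type":"string"},"jaw":{"type":"number"},"grip_force":{"type":"number"}},"required":["series"]}

```bash
mkdir -p pics; cat > h.py <<'E'
import numpy as np, cv2
from workcell import bot, eyes, spot_in
from scipy.spatial.transform import Rotation as R
def pose(cam):
    c=eyes.get_calibration(cam)
    if cam!="wrist":
        r=np.array(c["rotation"],float)
        if r.shape!=(3,3): r=R.from_rotvec(r).as_matrix()
        return np.array(c["K"]),np.array(c["distortion"]),r,np.array(c["position"])
    s=bot.read_state(); T=np.array(c["T_tool_cam"]); r=R.from_rotvec(s["tcp_rot"]).as_matrix()
    return np.array(c["K"]),np.array(c["distortion"]),r@T[:3,:3],r@T[:3,3]+np.array(s["tool_pos"])
def shoot(cam):
    P=pose(cam); im,d=eyes.read_camera(cam); return P,im,d
def cloud(P,d):
    K,D,r,t=P; h,w=d.shape
    uv=np.stack(np.meshgrid(np.arange(w),np.arange(h)),-1).reshape(-1,1,2).astype(float)
    n=cv2.undistortPoints(uv,K,D).reshape(h,w,2)
    p=np.dstack([n*d[...,None],d])@r.T+t
    p[d<=0]=np.nan
    return p
E
python3 - <<'E'
from h import *
s=bot.read_state(); print({k:np.round(v,3) for k,v in s.items()})
for cam in("top","scene"):
    P,im,d=shoot(cam); cv2.imwrite(f"pics/{cam}0.png",im); X=cloud(P,d); print(cam,P[3])
    for n in("switchbox","collar","key_1","disc"):
        for o in spot_in(cam,n)[:4]:
            c,r,w,h=o["rect"]; i,j=int(np.clip(r,0,399)),int(np.clip(c,0,639))
            print(n,round(o["score"],2),np.round(o["rect"]),np.round(X[i,j],3))
E
```

```text
{'time': np.float64(0.0), 'q': array([-1.241,  0.265,  1.605,  0.   ,  1.274, -0.037]), 'joint_vel': array([ 0.   ,  0.   , -0.   , -0.001, -0.001,  0.   ]), 'joint_torque': array([-1.0000e-03, -5.1512e+01, -3.6732e+01, -0.0000e+00,  1.3000e-02,
       -0.0000e+00]), 'tool_pos': array([ 0.242, -0.629,  0.244]), 'tcp_rot': array([-3.087e+00, -5.720e-01,  1.000e-03]), 'wrist_force': array([ 0.09 , -0.516, -0.793]), 'torque': array([ 0.001, -0.003, -0.015]), 'grip_force': np.float64(0.0), 'width': np.float64(1.005)}
top [ 0.36185451 -0.01319776  1.09374988]
switchbox 0.85 [260. 200. 126.  75.] [0.549 0.103 0.081]
collar 0.88 [450. 284.  23.  24.] [ 0.341 -0.37   0.001]
collar 0.88 [480. 244.  28.  17.] [ 0.441 -0.461 -0.003]
collar 0.76 [400. 233.  21.  22.] [ 0.473 -0.248  0.004]
collar 0.54 [440. 239.  27.  21.] [ 0.453 -0.351  0.004]
key_1 0.53 [294. 189.  13.  12.] [0.577 0.018 0.081]
key_1 0.52 [225. 205.  10.  13.] [0.541 0.187 0.083]
disc 0.89 [442. 182.  27.  24.] [ 0.6   -0.363  0.019]
disc 0.66 [160. 260.  16.  82.] [0.412 0.357 0.022]
scene [1.38291569 0.40998549 1.03388336]
switchbox 0.65 [367. 187.  31.  27.] [0.409 0.074 0.022]
switchbox 0.62 [355. 223. 102.  65.] [0.582 0.114 0.049]
collar 0.77 [272. 167.  16.  21.] [ 0.452 -0.256  0.002]
collar 0.7 [248. 156.  15.  13.] [ 0.476 -0.335  0.032]
collar 0.66 [264. 134.  13.  16.] [ 0.326 -0.375  0.007]
collar 0.59 [227. 145.  15.  14.] [ 0.462 -0.433  0.03 ]
key_1 0.63 [325. 205.  11.   9.] [0.59  0.016 0.081]
key_1 0.52 [357. 210.   7.  12.] [0.564 0.106 0.079]
disc 0.77 [219. 180.  23.  15.] [ 0.603 -0.368  0.015]
```

```bash
python3 - <<'E'
from h import *
im=cv2.imread("pics/top0.png"); cv2.imwrite("pics/topc.png",cv2.resize(im[120:320,120:520],(800,400),interpolation=cv2.INTER_CUBIC))
E
```

```text
(no output)
```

View pics/topc.png

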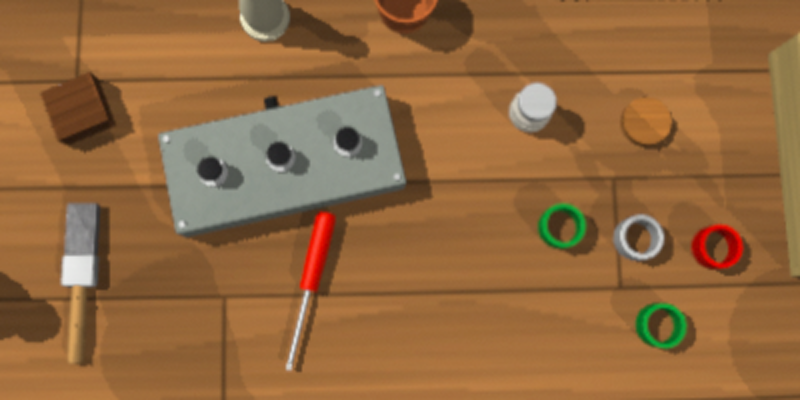

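The picture shows four collar-shaped rings: green at full-image (402,233), grey steel at (440,239), red at (479,243) and green at (451,283). There is also the disc at (444,181), which has no hole. I choose the grey one at (440,239).

```bash
python3 - <<'E'
from h import *
im=cv2.imread("pics/top0.png"); cv2.imwrite("pics/ringc.png",cv2.resize(im[205:275,390:500],(770,490),interpolation=cv2.INTER_CUBIC))
P,im,d=shoot("top"); X=cloud(P,d); K=P[0]; print(K[0,0])
z=X[...,2]
reg=np.zeros(z.shape,bool); reg[155:245,195:330]=1
m=reg&(abs(z-.05)<.006)
p=X[m][:,:2]; print("box",cv2.minAreaRect(p.astype(np.float32)),np.median(z[m]))
k=reg&(z>.07)&(z<.09)
n,l,st,c=cv2.connectedComponentsWithStats(k.astype(np.uint8))
for i in range(1,n):
    if st[i,4]>15:
        q=X[l==i]; print("key",st[i,4],c[i],cv2.minEnclosingCircle(q[:,:2].astype(np.float32)),q[:,:2].mean(0),np.median(q[:,2]))
reg[:]=0; reg[222:256,422:458]=1
m=reg&(z>.026)&(z<.045); q=X[m]
print("ring",m.sum(),cv2.minEnclosingCircle(q[:,:2].astype(np.float32)),cv2.fitEllipse(q[:,:2].astype(np.float32)),np.median(q[:,2]))
# tall stuff on way
for n in("jar","cast","pot"):
    o=spot_in("top",n)[0]; c,r,w,h=o["rect"]; s=X[int(max(r-h/2,0)):int(r+h/2),int(c-w/2):int(c+w/2)].reshape(-1,3); s=s[s[:,2]>.03]; print(n,np.round(o["rect"]),s.mean(0),s[:,2].max())
E
```

```text
426.8033004169086
box ((0.5579022169113159, 0.10391692072153091), (0.13162682950496674, 0.29133617877960205), 11.724209785461426) 0.050610521042106726
key 117 [293.45299145 189.38461538] ((0.5745223760604858, 0.01969686709344387), 0.014807287603616714) [0.57420849 0.01973158] 0.08034561960112474
key 117 [259.05128205 196.83760684] ((0.5579189658164978, 0.10324857383966446), 0.014767734333872795) [0.55735285 0.10303101] 0.08004750275190675
key 118 [224.44067797 204.42372881] ((0.5403671860694885, 0.18657487630844116), 0.01462564803659916) [0.5402311  0.18637949] 0.0802992187967998
ring 187 ((0.4537545144557953, -0.34555700421333313), 0.028437182307243347) ((0.4540523886680603, -0.34496432542800903), (0.05037667602300644, 0.051131535321474075), 173.69740295410156) 0.034024261613987195
jar [386. 173.  20.  25.] [ 0.61583497 -0.21091704  0.06205504] 0.0770849558569453
cast [253. 121.  29.  43.] [0.74744623 0.12697245 0.10795004] 0.17836119789525529Traceback (most recent call last):
  File "<stdin>", line 18, in <module>
IndexError: list index out of range
```

View pics/ringc.png

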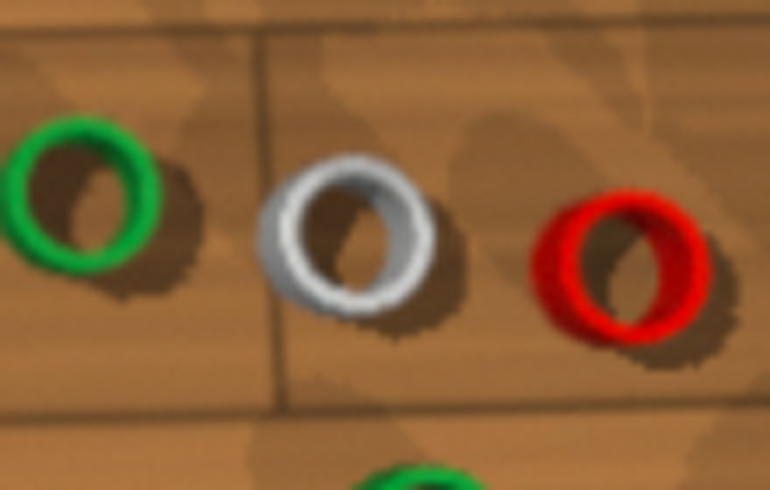

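The crop confirms it: the grey steel ring lies in the middle, between a green and a red look-alike, at (0.454,-0.345). I go to key_1 first, with the jaws shut and closing along the box's x.

carry_out --series "0.0208 0.0406 -0.0075 5.04;0.0208 0.0406 -0.0075 5.04;0.0208 0.0406 -0.0075 5.04;0.0208 0.0406 -0.0075 5.04;0.0208 0.0406 -0.0075 5.04;0.0208 0.0406 -0.0075 5.04;0.0208 0.0406 -0.0075 5.04;0.0208 0.0406 -0.0075 5.04;0.0208 0.0406 -0.0075 5.04;0.0208 0.0406 -0.0075 5.04;0.0208 0.0406 -0.0075 5.04;0.0208 0.0406 -0.0075 5.04;0.0208 0.0406 -0.0075 5.04;0.0208 0.0406 -0.0075 5.04;0.0208 0.0406 -0.0075 5.04;0.0208 0.0406 -0.0075 5.04;0 0 0 0;0 0 0 0" --jaw -1 --grip_force 30

```text
time: 2.95
tool_pos: [0.5746, 0.0194, 0.1252]
tcp_rot: [-1.984, -2.436, 0.001]
wrist_force: [0.2, 0.1, -0.2]
width: -0.002
grip_force: 0.0
```

carry_out --series "0 0 -0.012 0;0 0 -0.012 0;0 0 -0.003 0;0 0 0 0;0 0 0 0"

```text
time: 3.58
tool_pos: [0.5752, 0.0194, 0.0986]
tcp_rot: [1.984, 2.435, 0.001]
wrist_force: [0.1, 0.3, -0.0]
width: -0.002
grip_force: 0.0
```

carry_out --series "0 0 -0.001 0;0 0 -0.001 0;0 0 -0.001 0;0 0 0 0;0 0 0 0"

```text
time: 4.2
tool_pos: [0.5749, 0.0195, 0.0953]
tcp_rot: [-1.984, -2.436, 0.0]
wrist_force: [-0.3, -0.1, -0.1]
width: -0.002
grip_force: 0.0
```

carry_out --series "0 0 -0.0005 0;0 0 -0.0005 0;0 0 -0.0005 0;0 0 0 0;0 0 0 0"

```text
time: 4.82
tool_pos: [0.5749, 0.0195, 0.0938]
tcp_rot: [1.984, 2.435, -0.0]
wrist_force: [-0.8, -0.3, -0.4]
width: -0.001
grip_force: 0.0
```

carry_out --series "0 0 -0.0005 0;0 0 -0.0005 0;0 0 -0.0005 0;0 0 0 0;0 0 0 0"

```text
time: 5.45
tool_pos: [0.5748, 0.0195, 0.0922]
tcp_rot: [-1.984, -2.435, 0.0]
wrist_force: [-0.3, 0.3, -0.3]
width: -0.002
grip_force: 0.0
```

carry_out --series "0 0 -0.0005 0;0 0 -0.0005 0;0 0 -0.0005 0;0 0 0 0;0 0 0 0"

```text
time: 6.08
tool_pos: [0.5749, 0.0195, 0.0908]
tcp_rot: [-1.984, -2.436, -0.0]
wrist_force: [0.3, 1.0, 0.8]
width: 0.001
grip_force: 0.2
```

carry_out --series "0 0 -0.0005 0;0 0 -0.0005 0;0 0 0 0;0 0 0 0"

```text
time: 6.58
tool_pos: [0.5749, 0.0195, 0.0898]
tcp_rot: [1.984, 2.436, 0.0]
wrist_force: [-1.3, 0.2, 1.9]
width: 0.003
grip_force: 0.8
```

carry_out --series "0 0 -0.0005 0;0 0 -0.0005 0;0 0 0 0;0 0 0 0"

```text
time: 7.08
tool_pos: [0.5749, 0.0195, 0.0888]
tcp_rot: [1.984, 2.436, 0.0]
wrist_force: [-0.7, 0.5, 2.4]
width: -0.001
grip_force: 0.9
```

carry_out --series "0 0 -0.0005 0;0 0 -0.0005 0;0 0 0 0;0 0 0 0"

```text
time: 7.58
tool_pos: [0.5749, 0.0195, 0.0878]
tcp_rot: [1.984, 2.435, 0.0]
wrist_force: [-0.9, 0.5, 2.2]
width: -0.001
grip_force: 1.2
```

carry_out --series "0 0 -0.0005 0;0 0 -0.0005 0;0 0 0 0;0 0 0 0"

```text
time: 8.07
tool_pos: [0.5749, 0.0195, 0.0868]
tcp_rot: [1.984, 2.436, 0.0]
wrist_force: [-1.1, -0.3, 4.0]
width: 0.0
grip_force: 1.7
```

carry_out --series "0 0 -0.0005 0;0 0 -0.0003 0;0 0 0 0;0 0 0 0"

```text
time: 8.57
tool_pos: [0.5749, 0.0195, 0.0863]
tcp_rot: [1.984, 2.436, 0.0]
wrist_force: [-2.3, -0.6, 4.8]
width: 0.001
grip_force: 2.7
```

carry_out --series "0 0 -0.0005 0;0 0 -0.0003 0;0 0 0 0;0 0 0 0"

```text
time: 9.07
tool_pos: [0.575, 0.0195, 0.0858]
tcp_rot: [1.984, 2.436, 0.0]
wrist_force: [-3.4, -0.5, 6.8]
width: -0.001
grip_force: 3.7
```

carry_out --series "0 0 -0.0005 0;0 0 -0.0003 0;0 0 0 0;0 0 0 0"

```text
time: 9.57
tool_pos: [0.575, 0.0195, 0.0854]
tcp_rot: [1.984, 2.435, 0.0]
wrist_force: [-4.2, -0.3, 9.5]
width: 0.002
grip_force: 4.6
```

Key 1 is worn: the push rises about 6 N/mm with no drop. On to key 2.

carry_out --series "0 0 0.004 0;0 0 0.014 0;-0.006 0.028 0 0;-0.006 0.028 0 0;-0.0055 0.0278 0 0;0 0 -0.008 0;0 0 0 0;0 0 0 0"

```text
time: 10.58
tool_pos: [0.5574, 0.1025, 0.0942]
tcp_rot: [-1.985, -2.435, 0.001]
wrist_force: [0.2, -0.3, -0.3]
width: -0.0
grip_force: 0.0
```

carry_out --series "0 0 -0.0005 0;0 0 -0.0005 0;0 0 -0.0005 0;0 0 -0.0005 0;0 0 0 0;0 0 0 0"

```text
time: 11.32
tool_pos: [0.5574, 0.1034, 0.0924]
tcp_rot: [1.984, 2.436, 0.0]
wrist_force: [-0.1, 0.5, 1.0]
width: 0.001
grip_force: 0.2
```

carry_out --series "0 0 -0.0005 0;0 0 -0.0005 0;0 0 0 0;0 0 0 0"

```text
time: 11.82
tool_pos: [0.5573, 0.1034, 0.0913]
tcp_rot: [-1.984, -2.435, 0.0]
wrist_force: [0.2, 0.6, 0.2]
width: 0.001
grip_force: 0.1
```

carry_out --series "0 0 -0.0005 0;0 0 -0.0005 0;0 0 0 0;0 0 0 0"

```text
time: 12.32
tool_pos: [0.5573, 0.1033, 0.0903]
tcp_rot: [-1.984, -2.436, 0.0]
wrist_force: [-0.9, -0.3, -0.5]
width: 0.001
grip_force: 0.0
```

carry_out --series "0 0 -0.0005 0;0 0 -0.0005 0;0 0 0 0;0 0 0 0"

```text
time: 12.82
tool_pos: [0.5573, 0.1033, 0.0894]
tcp_rot: [-1.984, -2.436, 0.0]
wrist_force: [0.4, 0.1, 0.6]
width: -0.002
grip_force: 0.2
```

carry_out --series "0 0 -0.0005 0;0 0 -0.0005 0;0 0 0 0;0 0 0 0"

```text
time: 13.32
tool_pos: [0.5573, 0.1033, 0.0884]
tcp_rot: [-1.984, -2.436, 0.0]
wrist_force: [-0.2, -0.5, 2.4]
width: 0.001
grip_force: 0.9
```

carry_out --series "0 0 -0.0005 0;0 0 -0.0005 0;0 0 0 0;0 0 0 0"

```text
time: 13.82
tool_pos: [0.5574, 0.1033, 0.0874]
tcp_rot: [1.984, 2.436, -0.0]
wrist_force: [-1.9, -0.8, 3.2]
width: -0.0
grip_force: 1.2
```

carry_out --series "0 0 -0.0005 0;0 0 -0.0005 0;0 0 0 0;0 0 0 0"

```text
time: 14.32
tool_pos: [0.5574, 0.1033, 0.0864]
tcp_rot: [-1.984, -2.435, 0.0]
wrist_force: [-1.0, -0.7, 2.2]
width: 0.004
grip_force: 1.6
```

carry_out --series "0 0 -0.0005 0;0 0 -0.0005 0;0 0 0 0;0 0 0 0"

```text
time: 14.82
tool_pos: [0.5574, 0.1033, 0.0854]
tcp_rot: [1.984, 2.435, 0.0]
wrist_force: [-1.5, -1.0, 3.5]
width: -0.003
grip_force: 1.9
```

carry_out --series "0 0 -0.0005 0;0 0 -0.0003 0;0 0 0 0;0 0 0 0"

```text
time: 15.32
tool_pos: [0.5574, 0.1033, 0.0846]
tcp_rot: [1.984, 2.435, 0.0]
wrist_force: [-2.3, -0.1, 4.3]
width: 0.002
grip_force: 2.3
```

carry_out --series "0 0 -0.0005 0;0 0 -0.0003 0;0 0 0 0;0 0 0 0"

```text
time: 15.82
tool_pos: [0.5574, 0.1033, 0.0839]
tcp_rot: [1.984, 2.435, 0.0]
wrist_force: [-2.3, -0.3, 5.5]
width: -0.001
grip_force: 2.5
```

carry_out --series "0 0 -0.0005 0;0 0 -0.0003 0;0 0 0 0;0 0 0 0"

```text
time: 16.32
tool_pos: [0.5574, 0.1033, 0.0831]
tcp_rot: [1.984, 2.436, -0.0]
wrist_force: [-1.9, -0.6, 5.9]
width: 0.001
grip_force: 2.8
```

carry_out --series "0 0 -0.0005 0;0 0 -0.0003 0;0 0 0 0;0 0 0 0"

```text
time: 16.82
tool_pos: [0.5574, 0.1033, 0.0824]
tcp_rot: [1.984, 2.436, 0.0]
wrist_force: [-2.6, -1.6, 5.5]
width: 0.001
grip_force: 3.1
```

carry_out --series "0 0 -0.0005 0;0 0 -0.0003 0;0 0 0 0;0 0 0 0"

```text
time: 17.32
tool_pos: [0.5574, 0.1033, 0.0817]
tcp_rot: [1.984, 2.436, 0.0]
wrist_force: [-2.4, -1.1, 6.7]
width: 0.002
grip_force: 3.3
```

carry_out --series "0 0 -0.0005 0;0 0 -0.0003 0;0 0 0 0;0 0 0 0"

```text
time: 17.82
tool_pos: [0.5574, 0.1033, 0.0805]
tcp_rot: [1.984, 2.435, 0.0]
wrist_force: [-2.2, -0.5, 3.4]
width: 0.001
grip_force: 1.8
```

The push dropped from 6.7 to 3.4 N, so it seems to be snapping. I hold and check.

carry_out --series "0 0 -0.0004 0;0 0 0 0;0 0 0 0;0 0 0 0"

```text
time: 18.32
tool_pos: [0.5574, 0.1033, 0.0802]
tcp_rot: [1.984, 2.435, 0.0]
wrist_force: [-1.9, 0.3, 3.6]
width: 0.0
grip_force: 1.8
```

carry_out --series "0 0 0.004 0;0 0 0.03 0;0 0 0.045 0;-0.01 -0.06 0.02 0;-0.01 -0.06 0 0;-0.01 -0.06 0 0;-0.01 -0.06 0 0;0 0 0 0;0 0 0 0" --jaw 1

```text
time: 19.45
tool_pos: [0.5175, -0.1352, 0.1784]
tcp_rot: [-1.986, -2.434, -0.001]
wrist_force: [0.2, 0.1, 0.9]
width: 0.998
grip_force: 0.0
```

```bash
python3 - <<'E'
from h import *
P,im,d=shoot("top"); X=cloud(P,d); z=X[...,2]
for c,r in((293,189),(259,197),(224,204)): print(np.round(np.nanmedian(z[r-3:r+4,c-3:c+4]),4))
s=bot.read_state(); print(s["time"],s["tool_pos"],s["wrist_force"])
E
```

```text
0.078
0.068
0.0809
19.5 [ 0.51768075 -0.13445739  0.17846253] [-0.72899411  0.80540329  0.09019666]
```

Key 2 is down about 10 mm and stays down; key 1 is only 2 mm down. Now to the collar.

carry_out --series "-0.0159 -0.0526 0 0;-0.0159 -0.0526 0 0;-0.0159 -0.0526 0 0;-0.0159 -0.0526 0 0;0 0 0 0;0 0 0 0"

```text
time: 20.25
tool_pos: [0.4547, -0.3442, 0.1783]
tcp_rot: [-1.982, -2.436, -0.001]
wrist_force: [0.2, -0.5, 0.4]
width: 1.003
grip_force: 0.0
```

```bash
python3 - <<'E'
from h import *
P,im,d=shoot("wrist"); X=cloud(P,d); z=X[...,2]; cv2.imwrite("pics/w1.png",im)
for o in spot_in("wrist","collar"): print(o)
m=(z>.029)&(z<.04)&(np.hypot(X[...,0]-.454,X[...,1]+.345)<.04); q=X[m][:,:2].astype(np.float32)
print(m.sum(),np.median(z[m]) if m.any() else 0,cv2.minEnclosingCircle(q),cv2.fitEllipse(q)); print(bot.read_state()["tool_pos"])
P,im,d=shoot("top"); X=cloud(P,d); z=X[...,2]
m=(z>.029)&(z<.04)&(np.hypot(X[...,0]-.454,X[...,1]+.345)<.04);print(m.sum())
E
```

```text
{'rect': [317.9, 196.5, 57.7, 61.0], 'score': 0.79}
{'rect': [285.6, 285.1, 51.4, 61.3], 'score': 0.75}
{'rect': [358.2, 92.3, 64.9, 71.3], 'score': 0.66}
{'rect': [201.4, 191.3, 70.9, 63.6], 'score': 0.64}
1181 0.03264641292608794 ((0.4522451162338257, -0.3466312289237976), 0.027869777753949165) ((0.4522862732410431, -0.3462180197238922), (0.04957613721489906, 0.049687985330820084), 51.82265853881836)
[ 0.4547742  -0.34371669  0.17841684]
171
```

View pics/w1.png

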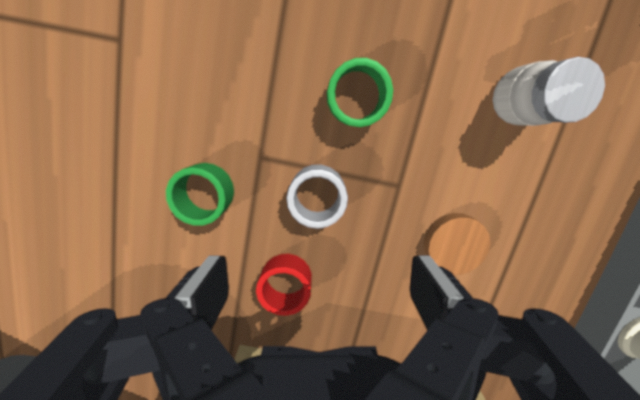

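The wrist view shows the grey steel ring at (317,197), the greens at (360,92) and (200,194), and red at (284,285). The fingers will straddle the grey ring. Descending.

carry_out --series "-0.0016 -0.0021 -0.04 0;0 0 -0.04 0;0 0 -0.04 0;0 0 -0.02 0;0 0 -0.01 0;0 0 -0.0064 0;0 0 0 0;0 0 0 0"

```text
time: 21.4
tool_pos: [0.4532, -0.3485, 0.0235]
tcp_rot: [1.983, 2.434, -0.0]
wrist_force: [-0.8, -0.4, 1.1]
width: 1.002
grip_force: 0.0
```

carry_out --series "0 0 0 0;0 0 0 0;0 0 0 0;0 0 0 0;0 0 0 0;0 0 0 0;0 0 0 0;0 0 0 0" --jaw -1 --grip_force 40

```text
time: 22.4
tool_pos: [0.453, -0.3483, 0.0232]
tcp_rot: [1.984, 2.434, -0.0]
wrist_force: [-0.6, -0.2, 6.0]
width: 0.633
grip_force: 43.0
```

carry_out --series "0 0 0.01 0;0 0 0.03 0;0 0 0.05 0;0 0 0.05 0;0 0 0 0;0 0 0 0"

```text
time: 23.15
tool_pos: [0.4519, -0.3473, 0.1619]
tcp_rot: [-1.984, -2.435, -0.0]
wrist_force: [-0.4, -1.2, -2.2]
width: 0.631
grip_force: 42.5
```

```bash
python3 - <<'E'
from h import *
s=bot.read_state(); P,im,d=shoot("wrist"); cv2.imwrite("pics/w2.png",im); X=cloud(P,d)
Rt=R.from_rotvec(s["tcp_rot"]).as_matrix(); T=(X-np.array(s["tool_pos"]))@Rt
print(s["tool_pos"],s["width"],s["grip_force"])
m=(abs(T[...,1])<.029)&(abs(T[...,0])<.04)&(T[...,2]>-.02)&(T[...,2]<.04)
q=T[m]; print(m.sum(),q.min(0),q.max(0))
for a in np.arange(-.02,.036,.004):
    w=q[(q[:,2]>=a)&(q[:,2]<a+.004)]
    if len(w)>20: print(round(a,3),len(w),np.round([w[:,0].min(),w[:,0].max(),w[:,1].min(),w[:,1].max()],4))
E
```

```text
[ 0.4518821  -0.34729961  0.1618807 ] 0.6309158606104682 42.52079218626022
11196 [-0.0270014  -0.02896411 -0.01997827] [0.02927031 0.02897153 0.02484437]
-0.02 276 [-0.0111  0.0116 -0.0289  0.0289]
-0.016 257 [-0.0108  0.0118 -0.0288  0.029 ]
-0.012 4799 [-0.027   0.0291 -0.029   0.029 ]
-0.008 1122 [-0.0248  0.0292 -0.029   0.0289]
-0.004 915 [-0.0211  0.0292 -0.0289  0.0289]
0.0 817 [-0.0213  0.0293 -0.0288  0.0289]
0.004 762 [-0.0211  0.0292 -0.0288  0.0288]
0.008 671 [-0.0209  0.0291 -0.0258  0.0262]
0.012 589 [-0.021   0.0292 -0.0265  0.0243]
0.016 585 [-0.0212  0.0292 -0.0256  0.0244]
0.02 398 [-0.021   0.029  -0.0266  0.0241]
```

View pics/w2.png

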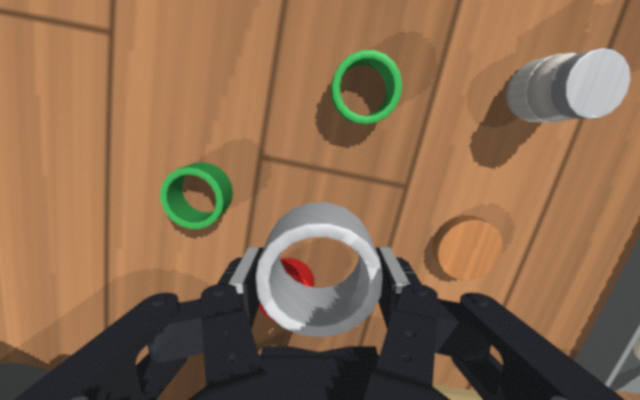

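The collar is held level and centred at (320,275) in this view. I stop short of key 2 to measure it with the same camera, so calibration errors cancel.

carry_out --series "0.0154 0.0455 0.0015 0;0.0154 0.0455 0.0015 0;0.0154 0.0455 0.0015 0;0.0154 0.0455 0.0015 0;0.0154 0.0455 0.0015 0;0.0154 0.0455 0.0015 0;0.0154 0.0455 0.0015 0;0.0154 0.0455 0.0015 0;0 0 0 0;0 0 0 0;0 0 0 0"

```text
time: 24.58
tool_pos: [0.5746, 0.0152, 0.1731]
tcp_rot: [-1.985, -2.433, 0.003]
wrist_force: [-0.0, -0.2, -0.9]
width: 0.629
grip_force: 42.6
```

```bash
python3 - <<'E'
from h import *
s=bot.read_state(); P,im,d=shoot("wrist"); cv2.imwrite("pics/w3.png",im); X=cloud(P,d); z=X[...,2]
print(s["time"],s["tool_pos"],s["width"])
Rt=R.from_rotvec(s["tcp_rot"]).as_matrix(); T=(X-np.array(s["tool_pos"]))@Rt
m=(T[...,2]>-.015)&(T[...,2]<-.008)&(np.hypot(T[...,0],T[...,1])<.032)
print("ring tool",m.sum(),cv2.minEnclosingCircle(T[m][:,:2].astype(np.float32)))
for n,c in(("k2",(.5577,.1035)),("k3",(.5402,.1865))):
    r=np.hypot(X[...,0]-c[0],X[...,1]-c[1])<.03
    for lo,hi in((.0535,.0585),(.063,.09)):
        m=r&(z>lo)&(z<hi)
        if m.sum()>30:
            q=X[m][:,:2].astype(np.float32); print(n,lo,m.sum(),cv2.minEnclosingCircle(q),q.mean(0),np.median(z[m]))
m=(abs(z-.05)<.005)&(X[...,0]>.42); print(np.median(z[m]))
E
```

```text
24.575 [0.57458556 0.0152157  0.17310164] 0.6289684373875971
ring tool 5018 ((0.0032603086438030005, -3.668830686365254e-05), 0.031012127175927162)
k2 0.0535 442 ((0.5576802492141724, 0.10251547396183014), 0.018072357401251793) [0.5578983  0.10046647] 0.05499886520948509
k2 0.063 1397 ((0.5577793717384338, 0.1027299240231514), 0.01508415024727583) [0.55783886 0.10267386] 0.06624360290591552
0.0489311335388061
```

View pics/w3.png

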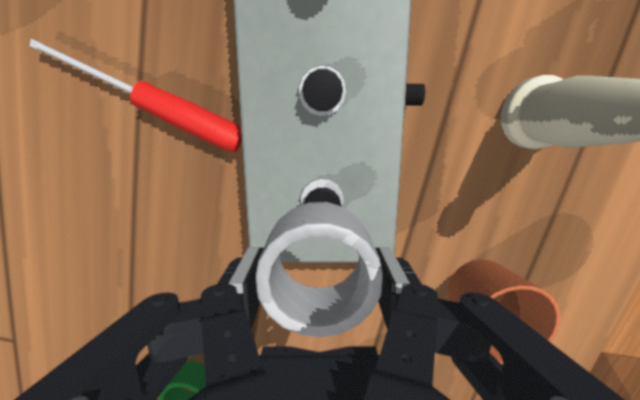

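Key 2 is pressed, at (322,91), and its boss was fitted well at (0.5577,0.1026). Moving over it.

carry_out --series "-0.0056 0.0288 0 0;-0.0056 0.0288 0 0;-0.0055 0.0288 0 0;0 0 -0.03 0;0 0 -0.03 0;0 0 -0.015 0;0 0 0 0;0 0 0 0;0 0 0 0"

```text
time: 25.75
tool_pos: [0.5601, 0.1026, 0.1008]
tcp_rot: [1.984, 2.434, 0.003]
wrist_force: [0.5, 0.3, -0.7]
width: 0.629
grip_force: 42.6
```

carry_out --series "-0.0022 -0.001 -0.003 0;0 0 0 0;0 0 0 0;0 0 0 0"

```text
time: 26.25
tool_pos: [0.5568, 0.1017, 0.0964]
tcp_rot: [1.984, 2.436, 0.0]
wrist_force: [-0.5, -0.6, -0.9]
width: 0.632
grip_force: 42.6
```

carry_out --series "0.001 0 -0.004 0;0 0 -0.004 0;0 0 -0.004 0;0 0 -0.004 0;0 0 0 0;0 0 0 0"

```text
time: 27.0
tool_pos: [0.5578, 0.1017, 0.0803]
tcp_rot: [1.984, 2.435, 0.0]
wrist_force: [0.1, 0.4, -1.4]
width: 0.629
grip_force: 42.6
```

carry_out --series "0 0 -0.002 0;0 0 -0.002 0;0 0 -0.001 0;0 0 0 0;0 0 0 0"

```text
time: 27.62
tool_pos: [0.5578, 0.1016, 0.0753]
tcp_rot: [1.984, 2.436, 0.0]
wrist_force: [-0.1, -1.1, -0.8]
width: 0.627
grip_force: 42.6
```

carry_out --series "0 0 -0.0005 0;0 0 -0.0005 0;0 0 0 0;0 0 0 0"

```text
time: 28.12
tool_pos: [0.5577, 0.1016, 0.0743]
tcp_rot: [-1.984, -2.435, 0.0]
wrist_force: [-0.7, -0.8, -1.4]
width: 0.63
grip_force: 42.6
```

carry_out --series "0 0 -0.0005 0;0 0 -0.0005 0;0 0 0 0;0 0 0 0"

```text
time: 28.62
tool_pos: [0.5577, 0.1016, 0.0733]
tcp_rot: [1.984, 2.435, 0.0]
wrist_force: [-0.0, -0.3, -0.8]
width: 0.629
grip_force: 42.6
```

carry_out --series "0 0 -0.0005 0;0 0 -0.0003 0;0 0 0 0;0 0 0 0"

```text
time: 29.12
tool_pos: [0.5577, 0.1016, 0.0732]
tcp_rot: [1.984, 2.436, -0.0]
wrist_force: [-2.6, 0.2, 5.4]
width: 0.628
grip_force: 43.4
```

It made contact at exactly the expected height. Releasing.

carry_out --series "0 0 0 0;0 0 0 0;0 0 0 0;0 0 0 0;0 0 0 0;0 0 0 0" --jaw 1

```text
time: 29.88
tool_pos: [0.5577, 0.1016, 0.0725]
tcp_rot: [-1.984, -2.435, 0.0]
wrist_force: [-0.4, -0.5, -0.6]
width: 1.001
grip_force: 0.0
```

carry_out --series "0 0 0.01 0;0 0 0.03 0;0 0 0.05 0;0 0 0.05 0;-0.03 -0.06 0 0;-0.03 -0.06 0 0;-0.03 -0.06 0 0;0 0 0 0;0 0 0 0"

```text
time: 31.0
tool_pos: [0.4742, -0.0661, 0.2133]
tcp_rot: [1.985, 2.433, 0.002]
wrist_force: [-0.6, 0.9, -0.3]
width: 1.001
grip_force: 0.0
```

```bash
python3 - <<'E'
from h import *
P,im,d=shoot("top"); cv2.imwrite("pics/t2.png",cv2.resize(im[120:320,120:520],(800,400),interpolation=cv2.INTER_CUBIC)); X=cloud(P,d); z=X[...,2]
r=np.hypot(X[...,0]-.5577,X[...,1]-.1035); m=(r<.04)&(z>.079)&(z<.09); q=X[m][:,:2].astype(np.float32)
print(m.sum(),cv2.minEnclosingCircle(q),np.percentile(z[m],[5,50,95]))
for c,rr in((293,189),(259,197),(224,204)): print(np.round(np.nanmedian(z[rr-2:rr+3,c-2:c+3]),4))
E
```

```text
185 ((0.556833028793335, 0.10287951678037643), 0.0281334538012743) [0.08037097 0.08425282 0.0874324 ]
0.0771
0.0677
0.0812
```

View pics/t2.png

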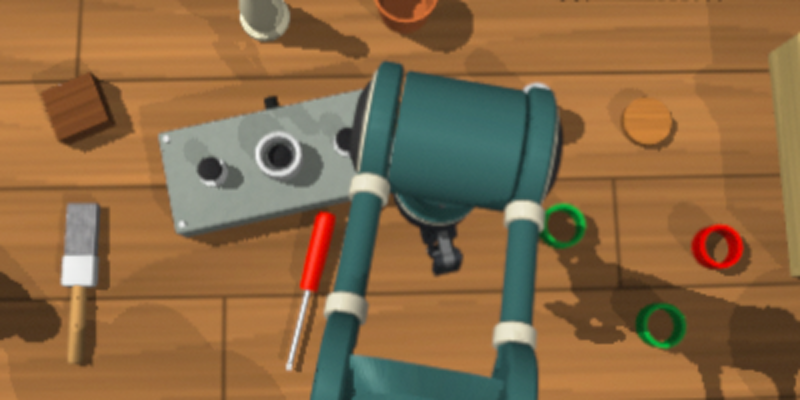

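The collar stands round the middle key at (279,154) in the picture, top at 84 mm and centred within about 1 mm. Nothing else has moved, so I hand in.

```bash
python3 -c "
from workcell import bot
print(bot.finish_job())"
```

```text
the job is handed in; nothing more can be done
None
```

Key 2 was the good key: it snapped and stays down. The grey steel collar stands flat round it, released, with its centre measured about 1 mm from the key's place, and the job is handed in; no verdict came back.

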